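# Release a battery pack from a sprung clamp jig

### The job

A battery pack is held down in the grey jig by a sprung clamp arm. Lift the arm by its red handle until it springs over and stands open by itself, with the pack still lying in its place; then take the pack out and lay it (do not drop it) flat on the floor of the blue tray, leaving the clamp arm open and the other things on the bench where they are.

Things in the scene. Friction and masses are not known exactly. Their poses are not given: they have to be found in the camera images.
- jig: Grey holding jig, fixed to the bench: base plate 190 (x) x 90 (y) x 10 mm thick. Origin at the centre of the plate's underside, z up; +x points to the hinge end (to the robot's left, give or take its yaw of up to 26 degrees), the clamp handle is at the -x end. Two dark hinge cheeks (x = +59 to +85 mm, y within +-19 mm) reach 76 mm high; the pack lies along x on a pedestal (see nest).
- nest (a point): Fixed point in the jig, place of the pack's centre: on the jig's centre line, 38 mm above the bench. The pack rests on a pedestal 100 x 22 mm, top 34 mm above the bench, and overhangs it by 7 mm each side. Lips up to 40 mm high: end stop at jig x = 47 to 54 mm, side lips at x = 29 to 43 mm, y = +-20 to 25 mm; the pack's sides are free for fingers from x = -45 to +25 mm.
- hinge (a point): Centre of the clamp arm's hinge, fixed in the jig at x = +72 mm, 64 mm above the bench; the hinge axis is parallel to the jig's y. A spring strut and crank stand beside the hinge at jig x = 40 to 105 mm, y = +20 to +34 mm, up to 102 mm high. Mind the wall shelf above the back of the bench (beyond about x = 0.60 m, 0.54 m up).
- handle (a point): Centre of the red handle at the free end of the clamp arm: a rounded block 32 mm long (along the arm), 16 mm wide (along the jig's y, the way to pinch it), 18 mm high. It moves with the arm; closed, it lies 138 mm from the hinge along the jig's -x and 26 mm above it, at the end of a steel bar 12 mm wide.
- clamp_arm (a joint): Angle of the clamp arm (rad): about 0 shut on the pack, growing as the handle is lifted and carried back over the hinge, 1.8 fully open (stop). Over-centre spring: below about 0.9 it pulls the arm shut (about 4 N at the handle when shut, less as it rises), above about 0.9 it throws the arm open and holds it there. It is damped: from 1.1 it swings over in about 1 s.
- cell_center (a point): Centre (half-way up) of the battery pack: flat black block, 36 mm wide (x), 91 mm long (y), 8 mm thick (z, up), 30 to 50 g, with a thin flex tail 23 mm long at its -y end, which points to the jig's handle end. At the start it lies flat along the jig under the clamp's rubber foot. Grasp it across its 36 mm width.
- cell_pack: The same battery pack; origin on its underside, 11.5 mm from the pack's centre towards the tail, axes as for its centre.
- tray: Shallow open blue tray, fixed to the bench: 190 (x) x 140 (y) x 18 mm high outside, walls and floor 4 mm. Origin at the centre of its underside, z up.
- tray_in (a point): Centre of the tray's inner floor, 4 mm above the bench.
- suction_cup: Blue suction cup with ring, 44 mm across, 34 mm high; loose bystander. Origin at the underside.
- kapton_roll: Roll of amber tape, 68 mm across, 12 mm high, lying flat; loose bystander. Origin at the underside.
- phone_black: Black phone, 144 x 71 x 8 mm, lying flat; loose bystander. Origin at the underside.
- solder_spool: Blue spool of solder, 53 mm across, 35 mm high, standing; loose bystander. Origin at the underside.
There are look-alikes about, which are no part of the job. Of the things that look like the cell_pack, the largest one is meant.

How it is judged:
On the way:
1. the clamp arm stands open past 1.5 rad by itself, not touched by the fingers, with the pack still within 12 mm of its place in the jig (value of joint clamp_arm above 1.5 rad and contact force between the fingers and clamp_arm below 0.1 N and distance between cell_center and nest below 0.012 m), for 0.2 s.
At the end, for the whole second after the job is handed in: The clamp arm stands open (past 1.5 rad) and the battery pack lies released and at rest, flat (within 0.12 rad) on the floor of the blue tray, its centre no more than 8 mm above the floor and within 75 mm (along the tray's x) and 50 mm (along y) of the tray's centre (value of joint clamp_arm above 1.5 rad and x of cell_center in the frame of tray_in between -0.075 and 0.075 m and y of cell_center in the frame of tray_in between -0.05 and 0.05 m and z of cell_center in the frame of tray_in between 0 and 0.008 m and angle between the z axis of cell_center and the z axis of tray_in, either way round below 0.12 rad and linear speed of cell_pack below 0.02 m/s and contact force between the fingers and cell_pack below 0.1 N); the robot touches nothing.
It fails at once if the battery pack is dropped (moves faster than 0.8 m/s with no finger touching it) (linear speed of cell_pack above 0.8 m/s and contact force between the fingers and cell_pack below 0.05 N).
It fails at once if a bystander is moved by more than 30 mm (distance of any of suction_cup, kapton_roll, phone_black, solder_spool from where it was at the start of the episode above 0.03 m).
It also fails if it takes over 56 s, if anything falls off the work surface, if the arm or the gripper's body presses on something with over 40 N, if the wrist force passes 120 N, or if a joint passes its speed limit or range.

### The arm

A 7-joint arm with a two-finger parallel gripper is mounted at the origin on a cart in front of the work surface, level with it; the furniture and walls round the work are solid. World frame = base frame: x ahead of the robot, y to its left, z up, the work surface at z = 0. Lengths are in m, angles in rad, forces in N, time in s.
With the tool pointing down it reaches from about 0.425 to 0.95 m from the base axis. Payload 16.7 kg.
Tool frame: the origin (TCP) lies between the finger pads; the fingertips stand robot.tip_extent ahead of it and the grasp point (between the pads) lies 5 mm behind it (robot.tip_extent is the distance from the TCP to the fingertips, in m); z points along the fingers, y is the line along which they close (so a half turn about z gives the same grasp; the last joint's range is limited). The gripper opens to 94 mm and grips with 3 to 60 N. Pads are 16 mm wide; open, the fingers measure 119 mm over their backs; the gripper's body (75 mm by 177 mm) begins 78 mm behind the grasp point.
Start: joints at [-1.399, 0.426, 0.074, 1.606, -0.034, 1.111, -0.067], TCP at [0.213, 0.641, 0.219] pointing down, gripper open.
Joint ranges: [-2.85, 2.85], [-0.5, 2.14], [-1.23, 1.37], [0.21, 2.46], [-1.02, 4.16], [0.16, 2.05], [-2.73, 2.73]. Speed limits (rad/s): [1.89, 1.89, 2.39, 2.39, 3.01, 3.01, 3.01].

### API

Orientations are given as [roll, pitch, yaw] about the fixed x, y, z axes, in that order (R = Rz(yaw) Ry(pitch) Rx(roll)).
In Python, from bench import monitor, cams, close_job, robot gives the robot as it stands.
- The arm moves only by the tool play_rows, never from a script. Its argument "moves" is a list of rows, each a list of 2 entries, a list of its own where there are three numbers: the shift along the tool's x, y, z in mm, then the turn about the tool's z in degrees. A call has 1 to 5 rows; each row is the pose to reach, as a shift and turn from the pose commanded when the call began, along the tool's axes at that moment; what a row does not reach only later rows make up. A row lasts 1/10 s, in which the tool goes at most 50 mm and 8.59 degrees, less where a joint would pass 70% of its speed; a pose out of reach is approached as far as the arm can. A call with a gripper value outside its range is refused whole. "jaw" is the gripper command: -1 is shut, 1 is fully open, values between are in proportion, set as the call begins (left out, the last holds). The fingers move at their own pace and stop on an object; "grip_force" is the grip in N (left out, the last holds). Time passes only in rows, so rows that repeat a pose let the fingers close. It gives the time, the measured TCP pose, the force, the opening and the grip force at its end, in the units of the state.
- monitor.read_state(): the state, without advancing time (a new reading comes with each control period).
- cams.get_image(name): name is "side" or "top"; returns a dict with "image" (384x512x3 uint8, red, green, blue), "camera_matrix" (3x3 intrinsics, pixels), "camera_from_world" (4x4, takes a point from world to camera coordinates). Camera axes: x right, y down, z forward; pixel columns grow to the right and rows downward; lengths in m; the calibration is good to about 2 mm. A picture is of the moment at which its call begins. There is no depth.
- close_job(): hands the job in; it is judged then, once.
The state is a dict: "t": time; "qpos": joint angles; "qvel": joint speeds; "effort": joint torques, N m; "tcp_pos": TCP position; "ee_rot": TCP orientation; "contact_force": force on the tool from outside, world axes, zero at the start; "torque": the same for the moment, N m; "finger_gap": opening from 0.0 (shut) to 1.0 (fully open); "finger_force": force on a finger pad.
Only numpy, scipy, OpenCV 4.12 (cv2) and the standard library are available. Lean on these libraries where they do the work, as an engineer would, in place of code of your own. Each camera call takes 0.05 s, during which the arm holds its last target. There are 200 camera calls.

## Working session

There is one attempt and no reset: what is moved stays moved. The work goes in short steps, Python scripts to look and compute and a tool call to move; the robot and the scene stay as the last step left them, time stands still between calls to the robot, and variables do not carry over. Pictures are saved under pics/ and viewed, at most 10 in all, crops included, and the job is handed in when it is done.

Besides the shell and the picture viewer there is one more tool, called after "Emit:" by a JSON object that holds its "method" and its "body". play_rows: Moves the arm, as the interface text tells. Its arguments: {"type":"object","properties":{"moves":{"type":"array","items":{"type":"array"}},"jaw":{"type":"number"},"grip_force":{"type":"number"}},"required":["moves"]}

```bash
mkdir -p pics; ls
python3 - <<'E'
from bench import monitor,cams,robot
import cv2,numpy as np
s=monitor.read_state();print(s['t'],s['tcp_pos'],s['ee_rot'],s['finger_gap'],robot.tip_extent)
for n in('top','side'):
    d=cams.get_image(n);np.savez(f'{n}0.npz',**d);cv2.imwrite(f'pics/{n}0.png',d['image'][:,:,::-1])
    print(d['camera_matrix'].round(1).tolist(),np.linalg.inv(d['camera_from_world']).round(3).tolist())
E
```

```text
pics
0.0 [0.21272548 0.64014752 0.21877175] [-3.14029019e+00  7.91656531e-05  2.82078662e+00] 1.003920173735158 0.014
[[380.2, 0.0, 259.7], [0.0, 380.2, 194.7], [0.0, 0.0, 1.0]] [[0.025, -0.976, 0.218, 0.259], [-1.0, -0.023, 0.01, -0.077], [-0.005, -0.218, -0.976, 0.999], [0.0, 0.0, 0.0, 1.0]]
[[396.0, 0.0, 253.3], [0.0, 396.0, 194.5], [0.0, 0.0, 1.0]] [[0.863, -0.312, 0.398, 0.073], [-0.505, -0.561, 0.656, -0.76], [0.018, -0.767, -0.642, 0.744], [0.0, 0.0, 0.0, 1.0]]
```

View pics/top0.png

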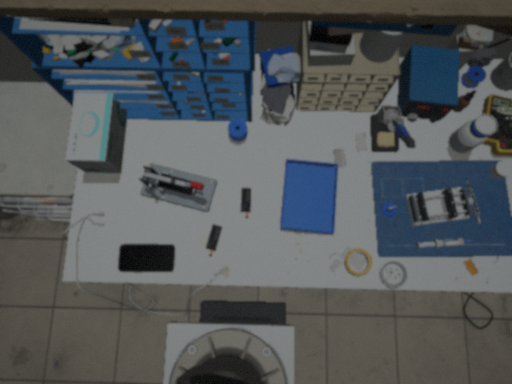

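View pics/side0.png

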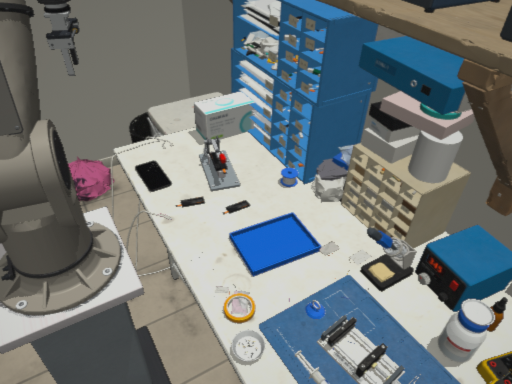

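The top view shows the jig around (178,187) with its red handle at (197,184) and the tray around (310,197). Two small packs are loose look-alikes, at (246,200) and (214,238). The real pack is in the jig. In the side view the handle is at about (222,160) and the tray at (275,243).

```bash
cat > h.py <<'E'
import numpy as np,cv2
def ray(d,p):
    T=np.linalg.inv(d['camera_from_world']);v=T[:3,:3]@np.linalg.solve(d['camera_matrix'],[p[0],p[1],1.]);return T[:3,3],v/np.linalg.norm(v)
def onz(d,p,z):
    o,v=ray(d,p);return o+v*(z-o[2])/v[2]
def tri(d1,p1,d2,p2):
    o1,v1=ray(d1,p1);o2,v2=ray(d2,p2)
    s=np.linalg.lstsq(np.stack([v1,-v2],1),o2-o1,rcond=None)[0]
    a,b=o1+s[0]*v1,o2+s[1]*v2;return (a+b)/2,np.linalg.norm(a-b)
def proj(d,P):
    c=d['camera_from_world']@np.append(P,1);q=d['camera_matrix']@c[:3];return q[:2]/q[2]
def blob(mask,roi):
    m=np.zeros_like(mask,np.uint8);x0,y0,x1,y1=roi;m[y0:y1,x0:x1]=mask[y0:y1,x0:x1]
    c=max(cv2.findContours(m,cv2.RETR_EXTERNAL,cv2.CHAIN_APPROX_NONE)[0],key=cv2.contourArea)
    M=cv2.moments(c);return (M['m10']/M['m00'],M['m01']/M['m00']),c
E
python3 - <<'E'
from h import *
t,s=[dict(np.load(n+'0.npz')) for n in('top','side')]
def red(i):
    i=i.astype(int);return ((i[:,:,0]>110)&(i[:,:,0]>2*i[:,:,1])&(i[:,:,0]>2*i[:,:,2])).astype(np.uint8)
pt,c1=blob(red(t['image']),(130,150,225,220));ps,c2=blob(red(s['image']),(190,130,250,200))
print('red',pt,len(c1),cv2.minAreaRect(c1),ps,len(c2),tri(t,pt,s,ps),onz(t,pt,.09))
i=t['image'].astype(int)
blue=((i[:,:,2]>120)&(i[:,:,0]<70)&(i[:,:,2]>1.5*i[:,:,1])).astype(np.uint8)
pb,cb=blob(blue,(270,150,350,245));r=cv2.minAreaRect(cb);print('tray',[onz(t,p,.018).round(3) for p in cv2.boxPoints(r)],onz(t,r[0],.012))
a=i.max(2);m=(a<150).astype(np.uint8)
pj,cj=blob(m,(128,155,225,220));r=cv2.minAreaRect(cj);print('jig',r,[onz(t,p,.01).round(3) for p in cv2.boxPoints(r)])
v=cv2.resize(t['image'][150:225,125:225],None,fx=6,fy=6,interpolation=cv2.INTER_CUBIC)
w=cv2.resize(s['image'][125:200,190:250],None,fx=6,fy=6,interpolation=cv2.INTER_CUBIC)[:450]
o=np.zeros((450,800,3),np.uint8);o[:,:440]=v[:,:600][:, 60:500];o[:,440:]=w
o=np.zeros((450,800,3),np.uint8);v=cv2.resize(t['image'][155:215,130:222],None,fx=5,fy=5,interpolation=cv2.INTER_CUBIC);o[:300,:460]=v;o[:375,480:780]=cv2.resize(s['image'][125:200,190:250],None,fx=5,fy=5,interpolation=cv2.INTER_CUBIC)
cv2.imwrite('pics/jig.png',o[:,:,::-1])
E
```

```text
red (196.1169590643275, 184.39181286549706) 23 ((196.05003356933594, 184.35000610351562), (9.803059577941895, 3.7947328090667725), 18.43494987487793) (222.42, 157.04) 18 (array([0.48280754, 0.08979608, 0.09568159]), np.float64(0.0015568027183191849)) [0.48497635 0.09061943 0.09      ]
tray [array([ 0.393, -0.125,  0.018]), array([ 0.567, -0.136,  0.018]), array([ 0.56 , -0.269,  0.018]), array([ 0.386, -0.252,  0.018])] [ 0.47604645 -0.19634483  0.012     ]
jig ((176.0, 187.0), (64.0, 96.0), 90.0) [array([0.583, 0.297, 0.01 ]), array([0.589, 0.034, 0.01 ]), array([0.413, 0.026, 0.01 ]), array([0.407, 0.279, 0.01 ])]
```

View pics/jig.png

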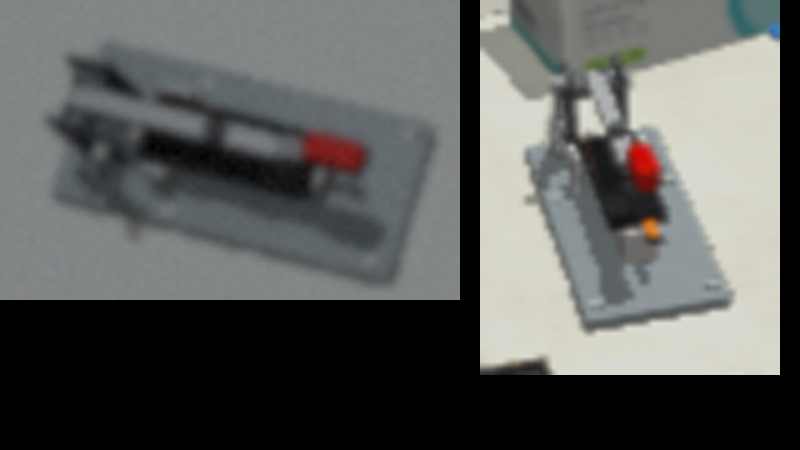

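The crop shows the plate corners at about (151,163), (217,180), (208.4,211.6) and (141,193) in top-view pixels. The pack lies under the bar, with the tail towards the handle end.

```bash
cat >> h.py <<'E'
def rel(P,yaw_to,s):
    "shift (mm) in tool axes and turn(deg) about tool z to get the TCP to P with tool yaw yaw_to"
    from scipy.spatial.transform import Rotation as R
    A=R.from_euler('xyz',s['ee_rot']);d=A.inv().apply(np.array(P)-s['tcp_pos'])*1e3
    dy=(yaw_to-s['ee_rot'][2]+np.pi/2)%np.pi-np.pi/2
    return d.round(1),-np.degrees(dy).round(1)
E
python3 - <<'E'
from h import *
from bench import monitor
t,s=[dict(np.load(n+'0.npz')) for n in('top','side')]
C=np.array([onz(t,p,.01) for p in[(151,163),(217,180),(208.4,211.6),(141,193)]])
print(C.round(3),[np.linalg.norm(C[k]-C[k-1]).round(3) for k in range(4)])
c=C.mean(0);u=(C[0]+C[3]-C[1]-C[2]);u[2]=0;u/=np.linalg.norm(u);yaw=np.arctan2(u[1],u[0])
H=c-.066*u;print('centre',c,'jig yaw deg',np.degrees(yaw),'handle pred',H,'red .4828 .0898')
h=np.array([.4835,.0898]);v=h-c[:2];print('handle in jig',v@u[:2],v@[-u[1],u[0]])
st=monitor.read_state();print(rel([.483,.090,.2],yaw,st), st['qpos'])
E
```

```text
[[0.562 0.232 0.01 ]
 [0.518 0.05  0.01 ]
 [0.432 0.068 0.01 ]
 [0.478 0.251 0.01 ]] [np.float64(0.086), np.float64(0.187), np.float64(0.089), np.float64(0.189)]
centre [0.49734683 0.15033455 0.01      ] jig yaw deg 76.20703702985094 handle pred [0.4816115  0.08623775 0.01      ] red .4828 .0898
handle in jig -0.06209022825013469 -0.0009847561817533923
(array([-430. , -436.8,   19.4]), np.float64(85.4)) [-1.39952702  0.42668384  0.07385298  1.60653158 -0.034115    1.11085046
 -0.06714703]
```

Emit:
{"method": "play_rows", "body": {"moves": [[[-35,-35,0],8],[[-70,-70,0],16],[[-105,-105,0],24],[[-140,-140,0],32],[[-175,-175,0],40]], "jaw": 1, "grip_force": 20}}

```text
t: 0.6
tcp_pos: [0.3242, 0.4172, 0.2193]
ee_rot: [-3.141, -0.0, 2.117]
contact_force: [0.9, 0.9, 0.2]
finger_gap: 1.001
finger_force: 0.0
```

```bash
cat > go.py <<'E'
import sys;from h import *;from bench import monitor
s=monitor.read_state();print(s['t'],s['tcp_pos'].round(4),s['ee_rot'].round(3),s['contact_force'].round(1),rel([float(a) for a in sys.argv[1:4]],np.radians(float(sys.argv[4])),s))
E
python3 go.py .482 .088 .2 76.2
```

```text
0.6 [0.3242 0.4172 0.2193] [-3.141 -0.     2.117] [0.9 0.9 0.2] (array([-363.3,  -36.1,   19.3]), np.float64(45.1))
```

Emit:
{"method": "play_rows", "body": {"moves": [[[-45,-4,0],8],[[-90,-8,0],16],[[-135,-12,0],24],[[-180,-17,0],32],[[-225,-22,0],40]]}}

```text
t: 1.1
tcp_pos: [0.4233, 0.2143, 0.2195]
ee_rot: [-3.141, -0.0, 1.419]
contact_force: [0.3, 2.0, 0.5]
finger_gap: 0.998
finger_force: 0.0
```

```bash
python3 go.py .482 .088 .2 76.2
```

```text
1.1 [0.4233 0.2143 0.2195] [-3.141 -0.     1.419] [0.3 2.  0.5] (array([-116. ,   77.2,   19.4]), np.float64(5.1))
```

Emit:
{"method": "play_rows", "body": {"moves": [[[-39,26,0],3],[[-78,52,0],5],[[-116,77,10],5],[[-116,77,19],5],[[-116,77,19],5]]}}

```text
t: 1.6
tcp_pos: [0.4817, 0.0891, 0.1994]
ee_rot: [-3.14, 0.002, 1.335]
contact_force: [0.2, 0.2, 0.3]
finger_gap: 1.002
finger_force: 0.0
```

```bash
python3 go.py .482 .088 .085 76.2
python3 - <<'E'
from bench import cams
import cv2,numpy as np
o=np.zeros((480,800,3),np.uint8)
for n,(x,y),k in(('top',(130,140),0),('side',(170,90),400)):
    d=cams.get_image(n);np.savez(n+'1.npz',**d);o[:480,k:k+400]=cv2.resize(d['image'][y:y+120,x:x+100],(400,480),interpolation=cv2.INTER_CUBIC)
cv2.imwrite('pics/a.png',o[:,:,::-1])
E
```

```text
1.6 [0.4817 0.0891 0.1994] [-3.140e+00  2.000e-03  1.335e+00] [0.2 0.2 0.3] (array([ -0.8,   0.8, 114.4]), np.float64(0.3))
```

View pics/a.png

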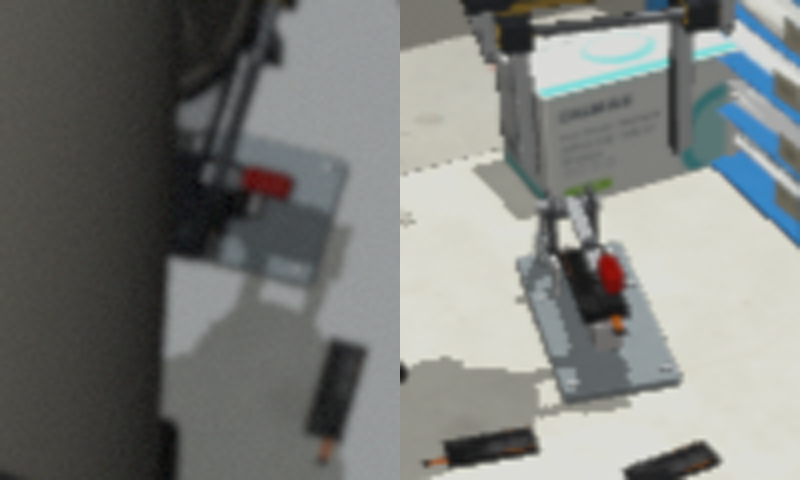

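The open fingers straddle the red handle in the side view (handle about (322,158), fingers either side), and the path down is clear.

Emit:
{"method": "play_rows", "body": {"moves": [[[-1,0,38],0],[[-1,0,76],0],[[-1,0,105],0],[[-1,0,114],0],[[-1,0,114],0]]}}

```text
t: 2.2
tcp_pos: [0.4815, 0.0898, 0.0861]
ee_rot: [-3.14, 0.001, 1.338]
contact_force: [-0.4, -0.3, 0.9]
finger_gap: 0.996
finger_force: 0.0
```

Emit:
{"method": "play_rows", "body": {"moves": [[[0,0,0],0],[[0,0,0],0],[[0,0,0],0],[[0,0,0],0],[[0,0,0],0]], "jaw": -1}}

```text
t: 2.7
tcp_pos: [0.4821, 0.0893, 0.0869]
ee_rot: [3.141, -0.0, 1.337]
contact_force: [0.4, -0.7, -0.0]
finger_gap: 0.609
finger_force: 0.0
```

Emit:
{"method": "play_rows", "body": {"moves": [[[0,0,0],0],[[0,0,0],0],[[0,0,0],0],[[0,0,0],0],[[0,0,0],0]]}}

```text
t: 3.2
tcp_pos: [0.4819, 0.0891, 0.0864]
ee_rot: [-3.141, 0.0, 1.337]
contact_force: [0.2, 0.4, 0.6]
finger_gap: 0.187
finger_force: 0.0
```

Emit:
{"method": "play_rows", "body": {"moves": [[[0,0,0],0],[[0,0,0],0],[[0,0,0],0]]}}

```text
t: 3.5
tcp_pos: [0.4824, 0.0891, 0.0866]
ee_rot: [3.141, -0.0, 1.337]
contact_force: [4.7, -1.7, -3.4]
finger_gap: 0.169
finger_force: 20.0
```

Emit:
{"method": "play_rows", "body": {"moves": [[[3,0,-12],0],[[7,0,-24],0],[[12,0,-35],0],[[17,0,-46],0],[[24,0,-56],0]]}}

```text
t: 4.0
tcp_pos: [0.4878, 0.1124, 0.143]
ee_rot: [3.141, 0.0, 1.337]
contact_force: [5.9, -0.8, -5.1]
finger_gap: 0.166
finger_force: 20.0
```

Emit:
{"method": "play_rows", "body": {"moves": [[[8,0,-10],0],[[16,0,-19],0],[[25,0,-27],0],[[35,0,-34],0],[[45,0,-40],0]]}}

```text
t: 4.5
tcp_pos: [0.4982, 0.156, 0.1829]
ee_rot: [3.141, 0.001, 1.337]
contact_force: [6.2, -3.6, -2.9]
finger_gap: 0.168
finger_force: 20.0
```

Emit:
{"method": "play_rows", "body": {"moves": [[[11,0,-6],0],[[22,0,-10],0],[[34,0,-14],0],[[46,0,-16],0],[[46,0,-16],0]]}}

```text
t: 5.0
tcp_pos: [0.5094, 0.2028, 0.1991]
ee_rot: [3.141, -0.001, 1.339]
contact_force: [2.9, -0.5, 8.2]
finger_gap: 0.164
finger_force: 20.0
```

Run:
```python
from bench import cams
import cv2
d=cams.get_image('side');cv2.imwrite('pics/b.png',cv2.resize(d['image'][60:210,130:290],None,fx=3,fy=3)[:,:,::-1])
```

```text
(no output)
```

View pics/b.png

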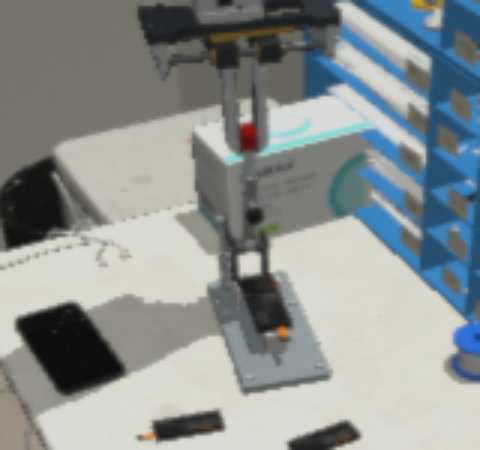

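The arm stands upright with the handle still between the fingers at crop (248,137). The pack lies in the nest. I'm releasing the handle.

Emit:
{"method": "play_rows", "body": {"moves": [[[0,0,0],0],[[0,0,0],0],[[0,0,0],0],[[0,0,0],0],[[0,0,0],0]], "jaw": 0.6}}

```text
t: 5.55
tcp_pos: [0.5085, 0.201, 0.1984]
ee_rot: [-3.141, 0.0, 1.337]
contact_force: [-0.4, -0.4, 0.3]
finger_gap: 0.557
finger_force: 0.0
```

Emit:
{"method": "play_rows", "body": {"moves": [[[0,0,0],0],[[0,0,0],0],[[0,0,0],0],[[0,0,0],0],[[0,0,0],0]]}}

```text
t: 6.05
tcp_pos: [0.5086, 0.201, 0.1985]
ee_rot: [-3.142, 0.0, 1.337]
contact_force: [-0.6, 0.3, 0.5]
finger_gap: 0.799
finger_force: 0.0
```

Emit:
{"method": "play_rows", "body": {"moves": [[[-20,0,-20],0],[[-45,0,-30],0],[[-70,0,-30],0],[[-95,0,-30],0],[[-120,0,-30],0]]}}

```text
t: 6.55
tcp_pos: [0.48, 0.0825, 0.2279]
ee_rot: [-3.141, 0.0, 1.337]
contact_force: [0.6, -0.2, -0.1]
finger_gap: 0.801
finger_force: 0.0
```

Emit:
{"method": "play_rows", "body": {"moves": [[[-40,0,0],0],[[-80,0,0],0],[[-120,0,0],0],[[-120,0,0],0],[[-120,0,0],0]]}}

```text
t: 7.05
tcp_pos: [0.4524, -0.0335, 0.2281]
ee_rot: [-3.141, -0.001, 1.335]
contact_force: [0.5, 1.5, 0.3]
finger_gap: 0.801
finger_force: 0.0
```

Run:
```python
from bench import cams,monitor
import cv2,numpy as np
print(monitor.read_state()['tcp_pos'])
o=np.zeros((480,800,3),np.uint8)
for n,(x,y),k in(('top',(130,140),0),('side',(170,90),400)):
    d=cams.get_image(n);np.savez(n+'2.npz',**d);o[:480,k:k+400]=cv2.resize(d['image'][y:y+120,x:x+100],(400,480),interpolation=cv2.INTER_CUBIC)
cv2.imwrite('pics/c.png',o[:,:,::-1])
```

```text
[ 0.45237211 -0.03345055  0.2281213 ]
```

View pics/c.png

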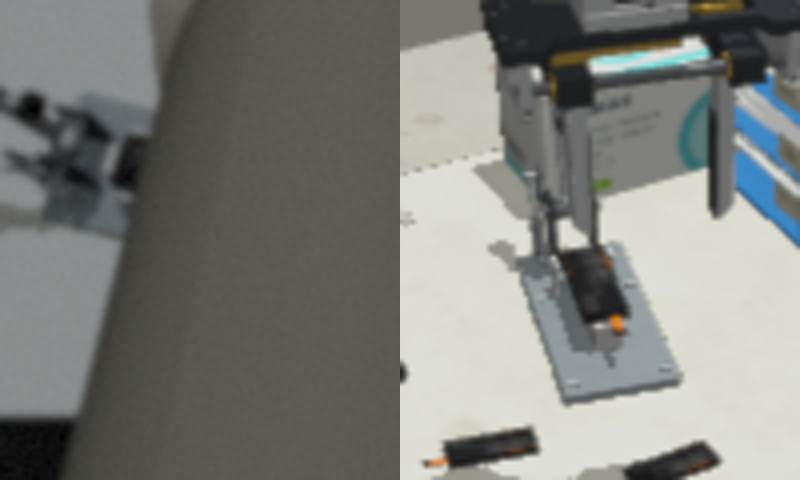

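The arm is fully open and out of the way, and the pack is still in the nest with its top at roughly (210,152) to (227,168) in side-view pixels. Next I locate its top face by colour.

```bash
python3 - <<'E'
from h import *
s=dict(np.load('side2.npz'))
i=s['image'].astype(int);m=(i.max(2)<75).astype(np.uint8)
p,c=blob(m,(206,150,232,174));r=cv2.minAreaRect(c)
P=np.array([onz(s,q,.042)[:2] for q in c[:,0]]);R=cv2.minAreaRect((P*1000).astype(np.float32));print('pack top',R)
C=np.array([.4973,.1503]);u=np.array([.2385,.9711]);v=np.array([-.9711,.2385])
d=np.array(R[0])/1e3-C;print('in jig',d@u,d@v,p, proj(s,[.4973,.1503,.042]))
e=(P-C)@np.stack([u,v],1);print(e.min(0),e.max(0))
E
python3 go.py .498 .151 .12 76.2
```

```text
pack top ((496.1310119628906, 159.4405517578125), (113.64899444580078, 36.30165481567383), 77.40058135986328)
in jig 0.008597586165161129 0.0033152258770752286 (217.5857418111753, 161.0105973025048) [218.49169993 160.31751039]
[-0.04842733 -0.01526045] [0.06502742 0.02265054]
7.15 [ 0.4529 -0.032   0.2282] [-3.141  0.     1.338] [0.9 0.3 1.2] (array([188.5,   1.7, 108.2]), np.float64(0.5))
```

Emit:
{"method": "play_rows", "body": {"moves": [[[45,0,0],0],[[90,0,0],0],[[135,0,25],0],[[175,1,60],0],[[187,1,108],0]], "grip_force": 15}}

```text
t: 7.65
tcp_pos: [0.4984, 0.1538, 0.123]
ee_rot: [3.139, -0.003, 1.343]
contact_force: [1.1, 1.5, 0.0]
finger_gap: 0.803
finger_force: 0.0
```

```bash
python3 go.py .497 .150 .033 76.2
python3 - <<'E'
from bench import cams
import cv2
d=cams.get_image('side');cv2.imwrite('pics/d.png',cv2.resize(d['image'][90:210,150:270],None,fx=4,fy=4)[:,:,::-1])
E
```

```text
7.65 [0.4984 0.1538 0.123 ] [ 3.139e+00 -3.000e-03  1.343e+00] [1.1 1.5 0. ] (array([-4.3, -0.7, 90. ]), np.float64(0.8))
```

View pics/d.png

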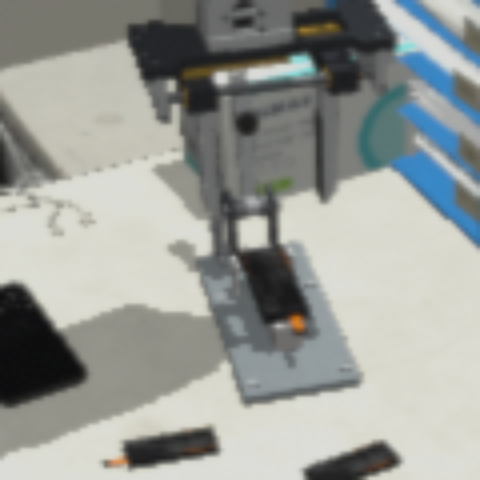

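The fingers hang over the pack on both sides, above crop (270,285), with the open arm behind them. I'm going down.

Emit:
{"method": "play_rows", "body": {"moves": [[[-3,0,0],0],[[-3,0,25],0],[[-3,0,50],0],[[-3,0,65],0],[[-3,0,65],0]]}}

```text
t: 8.2
tcp_pos: [0.4963, 0.1444, 0.0594]
ee_rot: [-3.141, 0.0, 1.336]
contact_force: [-0.4, -0.0, 1.0]
finger_gap: 0.8
finger_force: 0.0
```

```bash
python3 go.py .497 .150 .033 76.2
```

```text
8.2 [0.4963 0.1444 0.0594] [-3.141  0.     1.336] [-0.4 -0.   1. ] (array([ 5.6, -0.6, 26.4]), np.float64(0.4))
```

Emit:
{"method": "play_rows", "body": {"moves": [[[5,0,10],0],[[5,0,20],0],[[5,0,26],0],[[5,0,26],0],[[5,0,26],0]]}}

```text
t: 8.7
tcp_pos: [0.4975, 0.1501, 0.0327]
ee_rot: [-3.141, 0.0, 1.337]
contact_force: [1.2, -0.4, 0.4]
finger_gap: 0.797
finger_force: 0.0
```

Emit:
{"method": "play_rows", "body": {"moves": [[[0,0,0],0],[[0,0,0],0],[[0,0,0],0],[[0,0,0],0],[[0,0,0],0]], "jaw": -1}}

```text
t: 9.2
tcp_pos: [0.4976, 0.1503, 0.0327]
ee_rot: [3.142, -0.0, 1.337]
contact_force: [-0.1, 0.5, 0.1]
finger_gap: 0.419
finger_force: 0.0
```

Emit:
{"method": "play_rows", "body": {"moves": [[[0,0,0],0],[[0,0,0],0],[[0,0,0],0]]}}

```text
t: 9.5
tcp_pos: [0.4975, 0.1503, 0.0327]
ee_rot: [-3.142, -0.0, 1.337]
contact_force: [-0.7, -0.3, 1.9]
finger_gap: 0.379
finger_force: 15.0
```

The pack is gripped, with a gap of 35.6 mm. The tips reach about 15 mm below its underside, which would mean dropping it into the tray, so I'll regrasp 13 mm higher.

Emit:
{"method": "play_rows", "body": {"moves": [[[0,0,0],0],[[0,0,0],0],[[0,0,0],0],[[0,0,-7],0],[[0,0,-13],0]], "jaw": 0.1}}

```text
t: 10.0
tcp_pos: [0.4976, 0.1501, 0.0462]
ee_rot: [-3.142, 0.0, 1.337]
contact_force: [0.7, -0.2, 1.1]
finger_gap: 0.548
finger_force: 0.0
```

Emit:
{"method": "play_rows", "body": {"moves": [[[0,0,0],0],[[0,0,0],0],[[0,0,0],0],[[0,0,0],0],[[0,0,0],0]], "jaw": -1}}

```text
t: 10.5
tcp_pos: [0.4976, 0.1504, 0.0458]
ee_rot: [-3.141, -0.0, 1.337]
contact_force: [-1.3, -0.3, 8.1]
finger_gap: 0.38
finger_force: 15.0
```

Emit:
{"method": "play_rows", "body": {"moves": [[[0,0,0],0],[[0,0,-5],0],[[0,0,-20],0],[[0,0,-50],0],[[0,0,-85],0]]}}

```text
t: 11.0
tcp_pos: [0.4968, 0.1497, 0.131]
ee_rot: [-3.14, 0.002, 1.337]
contact_force: [0.4, -0.2, -1.1]
finger_gap: 0.382
finger_force: 15.0
```

```bash
python3 go.py .477 -.196 .13 -3.5
python3 - <<'E'
from bench import cams,monitor
import cv2
print(monitor.read_state()['qpos'].round(2))
d=cams.get_image('side');cv2.imwrite('pics/e.png',cv2.resize(d['image'][90:210,150:270],None,fx=4,fy=4)[:,:,::-1])
E
```

```text
11.0 [0.4968 0.1497 0.131 ] [-3.140e+00  2.000e-03  1.337e+00] [ 0.4 -0.2 -1.1] (array([-340.8,   60.9,    1.6]), np.float64(80.1))
[-0.91  0.32  0.6   2.06 -0.24  0.83 -0.41]
```

View pics/e.png

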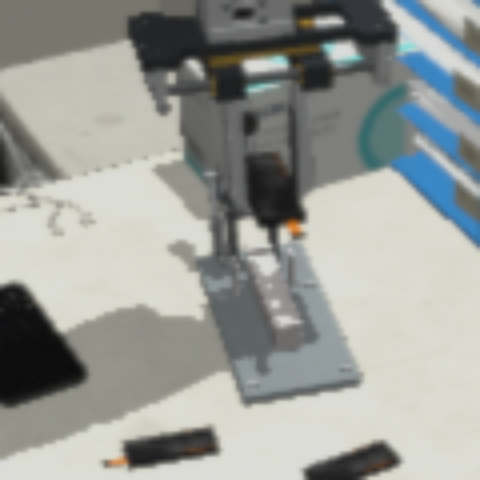

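The pack is lifted clear between the fingers at crop (272,190), and the pedestal is empty. I'm carrying it to the tray.

Emit:
{"method": "play_rows", "body": {"moves": [[[-34,6,0],8],[[-68,12,0],16],[[-102,18,0],24],[[-136,24,0],32],[[-170,30,0],40]]}}

```text
t: 11.55
tcp_pos: [0.4871, -0.0233, 0.1308]
ee_rot: [-3.142, -0.0, 0.633]
contact_force: [-0.2, -0.2, 0.1]
finger_gap: 0.378
finger_force: 15.0
```

```bash
python3 go.py .477 -.196 .13 -3.5
```

```text
11.55 [ 0.4871 -0.0233  0.1308] [-3.142 -0.     0.633] [-0.2 -0.2  0.1] (array([-110.3,  133.2,    0.7]), np.float64(39.8))
```

Emit:
{"method": "play_rows", "body": {"moves": [[[-22,27,0],8],[[-44,54,0],16],[[-66,80,0],24],[[-88,107,0],32],[[-110,133,0],40]]}}

```text
t: 12.05
tcp_pos: [0.4782, -0.1957, 0.1308]
ee_rot: [-3.141, -0.0, -0.065]
contact_force: [0.5, 0.6, -0.2]
finger_gap: 0.383
finger_force: 15.0
```

Emit:
{"method": "play_rows", "body": {"moves": [[[0,0,15],0],[[0,0,40],0],[[0,0,65],0],[[0,0,80],0],[[0,0,80],0]]}}

```text
t: 12.55
tcp_pos: [0.4773, -0.194, 0.0491]
ee_rot: [-3.141, 0.003, -0.059]
contact_force: [0.9, -0.0, 0.3]
finger_gap: 0.385
finger_force: 15.0
```

```bash
python3 go.py .477 -.196 .0195 -3.5
python3 - <<'E'
from bench import cams
import cv2
d=cams.get_image('side');cv2.imwrite('pics/f.png',cv2.resize(d['image'][170:290,210:340],None,fx=5,fy=5)[:,:,::-1])
E
```

```text
12.55 [ 0.4773 -0.194   0.0491] [-3.141e+00  3.000e-03 -5.900e-02] [ 0.9 -0.   0.3] (array([-0.1,  2. , 29.6]), np.float64(0.1))
```

View pics/f.png

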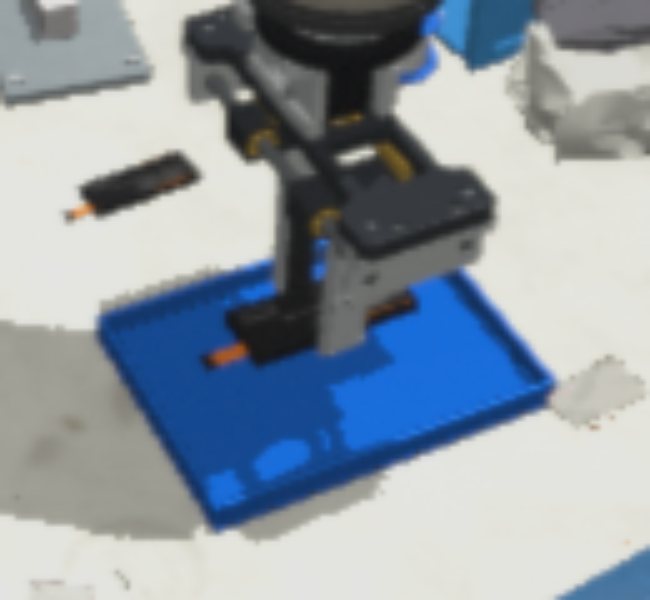

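The pack is level between the fingers at crop (320,325), well inside the tray. I'm lowering it.

Emit:
{"method": "play_rows", "body": {"moves": [[[0,1,8],0],[[0,1,16],0],[[0,1,22],0],[[0,1,26],0],[[0,1,27],0]]}}

```text
t: 13.1
tcp_pos: [0.4782, -0.1954, 0.0233]
ee_rot: [-3.142, 0.0, -0.059]
contact_force: [-0.1, 0.1, -0.4]
finger_gap: 0.381
finger_force: 15.0
```

Emit:
{"method": "play_rows", "body": {"moves": [[[0,0,1],0],[[0,0,2],0],[[0,0,2],0]]}}

```text
t: 13.4
tcp_pos: [0.4784, -0.1955, 0.0217]
ee_rot: [3.142, -0.0, -0.059]
contact_force: [1.2, -0.7, -0.1]
finger_gap: 0.383
finger_force: 15.0
```

Emit:
{"method": "play_rows", "body": {"moves": [[[0,0,1],0],[[0,0,2],0],[[0,0,3],0],[[0,0,3],0]]}}

```text
t: 13.8
tcp_pos: [0.4783, -0.1954, 0.0185]
ee_rot: [3.142, 0.0, -0.059]
contact_force: [0.4, 0.3, -0.7]
finger_gap: 0.379
finger_force: 15.0
```

Emit:
{"method": "play_rows", "body": {"moves": [[[0,0,0],0],[[0,0,0],0],[[0,0,0],0],[[0,0,0],0],[[0,0,0],0]], "jaw": 0.2}}

```text
t: 14.3
tcp_pos: [0.4783, -0.1954, 0.0187]
ee_rot: [3.142, 0.0, -0.059]
contact_force: [0.0, 0.4, 0.1]
finger_gap: 0.605
finger_force: 0.0
```

Emit:
{"method": "play_rows", "body": {"moves": [[[0,0,-10],0],[[0,0,-40],0],[[0,0,-80],0],[[0,0,-120],0],[[0,0,-160],0]]}}

```text
t: 14.8
tcp_pos: [0.4777, -0.1958, 0.1806]
ee_rot: [3.141, 0.001, -0.06]
contact_force: [0.9, 0.1, 0.1]
finger_gap: 0.599
finger_force: 0.0
```

Emit:
{"method": "play_rows", "body": {"moves": [[[0,-20,-20],0],[[0,-60,-20],0],[[0,-100,-20],0],[[0,-140,-20],0],[[0,-140,-20],0]]}}

```text
t: 15.3
tcp_pos: [0.4869, -0.0505, 0.1988]
ee_rot: [-3.14, 0.001, -0.052]
contact_force: [0.4, -0.5, 0.5]
finger_gap: 0.602
finger_force: 0.0
```

Run:
```python
from bench import cams,monitor
import cv2,numpy as np
from h import *
s=monitor.read_state();print(s['t'],s['tcp_pos'],s['contact_force'])
o=np.zeros((480,800,3),np.uint8)
d=cams.get_image('side');o[:,:]=cv2.resize(d['image'][100:292,160:480],(800,480),interpolation=cv2.INTER_CUBIC)
i=d['image'].astype(int);m=(i.max(2)<75).astype(np.uint8)
p,c=blob(m,(245,218,305,260));P=np.array([onz(d,q,.012)[:2]*1000 for q in c[:,0]],np.float32);print(p,cv2.minAreaRect(P))
cv2.imwrite('pics/g.png',o[:,:,::-1])
```

```text
15.3 [ 0.48688804 -0.05054565  0.19884326] [ 0.36934074 -0.47755108  0.48616885]
(273.3615160349854, 241.56656948493682) ((478.66253662109375, -196.2822723388672), (37.08027267456055, 90.58679962158203), 86.66309356689453)
```

View pics/g.png

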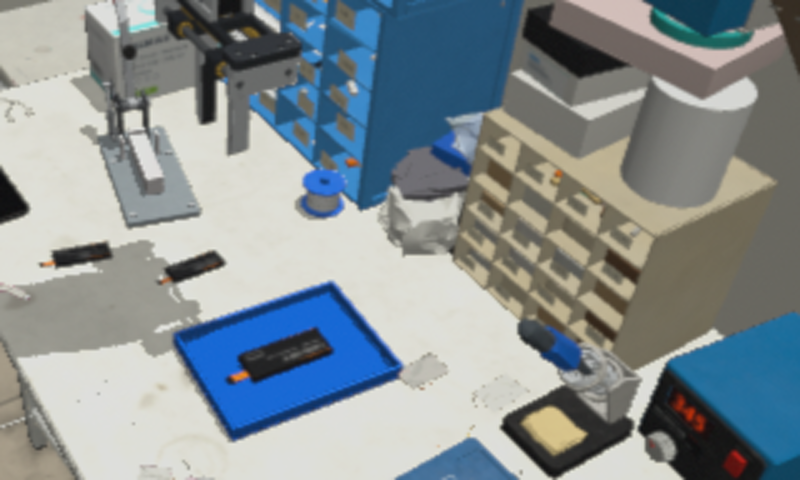

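The pack lies flat at about the tray's centre (37 x 91 mm at 12 mm height, centre 0.479, -0.196). The clamp is open, the robot is clear and the bystanders haven't moved.

```bash
python3 -c "
from bench import close_job
print(close_job())"
```

```text
the job is handed in; nothing more can be done
None
```

The job is handed in at about 15 s of the 56 s: the clamp arm stands open, the pack lies released and flat near the tray's centre, and the bystanders visible in the last picture looked unmoved; `close_job()` gave no verdict.

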